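# Hold a new spindle over its pattern for the inspection camera

### The job

Compare the new spindle with its pattern: first rest the pattern (the turned spindle with a thin round peg at one end) level and centred in the two V-blocks in front of the small camera and let go of it, then pick up the new spindle (the turned one that still has a square block at one end) and hold it level straight above the pattern, parallel to it, knob end over knob end, the one axis about 10 cm above the other. Finish while still holding it there steadily, and leave the other things on the bench where they are.

Things in the scene. Friction and masses are not known exactly. Their poses are not given: they have to be found in the camera images.
- pattern_mid (a point): Centre (on the axis, half-way along) of the pattern: a turned spindle of light wood, 236 mm long, about 80 g, with a rounded knob at one end and a thin round peg (15 mm diameter, 18 mm long) at the other. It lies level on the bench, axis 15 mm up, and can roll. x runs along the axis towards the knob.
- pattern_knob (a point): Middle of the pattern's knob (30 mm diameter), on the axis, 103 mm from its centre.
- copy_mid (a point): Centre (on the axis, half-way along) of the new spindle (the copy): light wood, same shape and size as the pattern, but where the pattern has its thin peg it ends in a square waste block 30 x 30 mm, 24 mm long. It lies level on the bench on a flat of that block, axis 15 mm up. x runs along the axis towards the knob.
- copy_knob (a point): Middle of the new spindle's knob (30 mm diameter), on the axis, 103 mm from its centre.
- rest_mid (a point): Where the pattern's centre comes when seated in both V-blocks of the inspection rest: 55 mm above the bench. The seated axis runs along this frame's y (either way round is right). The V-blocks' middles are 65 mm either side of this point along y; each is 22 mm thick along y.
- pattern: The whole pattern, frame as at its centre. From the middle outwards, both ways: plain round neck 24 mm in diameter to 28 mm (grip here), bead 29 mm in diameter to 40 mm, plain round 24 mm again to 87 mm (this lies in the V-block), then the knob, or a collar 30 mm in diameter and 10 mm long and the peg.
- copy: The whole new spindle, frame as at its centre; neck, beads and plain parts as on the pattern.
- rest: Inspection rest, fixed: plywood board 120 x 200 x 12 mm with two wooden V-blocks, 90-degree notches open upwards, their upper edges 63 mm above the bench, 25 mm either side of the axis. Between the blocks it is free down to the board. A black camera on a post, top 127 mm up, looks on from +x, lens 110 mm from the axis. Origin on the bench, 55 mm below rest_mid, same axes.
- tin: Bystander, to be left alone: low round aluminium wax tin, 72 mm across and 42 mm high. Origin at its underside.
- blank: Bystander, to be left alone: square wooden blank 150 x 32 x 32 mm without any turning. Origin at its underside.
- sander: Bystander, to be left alone: cork sanding block 100 x 50 x 32 mm. Origin at its underside.
- gouge: Bystander, to be left alone: turning gouge, 200 mm wooden handle with a 180 mm steel blade, up to 32 mm thick. Origin at its underside, at the ferrule between handle and blade.
- mallet: Bystander, to be left alone: round wooden mallet standing on its head, 84 mm across, 225 mm high. Origin at its underside.
- calipers: Bystander, to be left alone: flat steel calipers about 175 x 60 mm, 10 mm thick. Origin at its underside.
- glue: Bystander, to be left alone: white plastic glue bottle, 60 mm across, 150 mm high. Origin at its underside.

How it is judged:
By the outcome, as a careful person would: the job done as asked, in the order asked, and still so for the second after the job is handed in, while the arm keeps its last pose, push and grip.
It also fails if it takes over 56 s, if anything falls off the work surface, if the arm or the gripper's body presses on something with over 40 N, if the wrist force passes 120 N, or if a joint passes its speed limit or range.

### The arm

A 6-joint arm with a two-finger parallel gripper is mounted at the origin on the work surface. World frame = base frame: x ahead of the robot, y to its left, z up, the work surface at z = 0. Lengths are in mm, angles in degrees, forces in N, time in s.
With the tool pointing down it reaches from about 300 to 775 mm from the base axis. Payload 14.6 kg.
Tool frame: the origin (TCP) lies midway between the tips of the shut fingers; the grasp point (between the pads) lies 19 mm behind it (tcp_to_grasp is the distance from the TCP to the grasp point, in mm); z points along the fingers, y is the line along which they close (so a half turn about z gives the same grasp; the last joint's range is limited). The gripper opens to 85 mm and grips with 20 to 120 N. Pads are 22 mm wide; open, the fingers measure 114 mm over their backs; the gripper's body (76 mm by 85 mm) begins 54 mm behind the grasp point. The pads swing forward as they close: fully open they stand 13 mm farther back than shut.
Start: joints at [67.002, 17.183, 87.147, -0, 75.671, -3.816], TCP at [180.716, 519.453, 231.281] pointing down, gripper open.
Joint ranges: [-173.82, 173.82], [-45.26, 126.66], [13.44, 144.39], [-59.66, 239.66], [0, 175.72], [-146.38, 146.38]. Speed limits (degrees/s): [127.2, 127.2, 147.25, 180, 180, 180].

### API

Orientations are given as a 3x3 rotation matrix whose columns are the frame's x, y, z axes.
In Python, from station import * gives the robot as it stands. The module is installed in compiled form; this text tells all that it offers.
- The arm moves only by the tool apply_moves, never from a script. Its argument "increments" is a list of rows, each a list of 7 numbers: the opening, from 0 (shut) to 1 (fully open), then the shift along the world's x, y, z in units of 8 cm (1.0 is 8 cm), then the turn, a rotation vector about the world's x, y, z in units of 30 degrees (1.0 is 30 degrees). A call has 1 to 20 rows; each row shifts and turns the commanded pose from where the row before left it; what a row does not reach is not made up. A row lasts 1/10 s, in which the tool goes at most 50 mm and 8.59 degrees, less where a joint would pass 70% of its speed; a pose out of reach is approached as far as the arm can. A call with a number of a shift or a turn outside -1 to 1 is refused whole. A call with a gripper value outside its range is refused whole. The fingers move at their own pace and stop on an object; "grip_force" is the grip in N (left out, the last holds). Time passes only in rows, so rows that do not move let the fingers close. It gives the time, the measured TCP pose, the force, the opening and the grip force at its end, in the units of the state.
- observe(): the state, without advancing time (a new reading comes with each control period).
- grab_frame(name): name is "side" or "top"; returns (picture, depth): 420x560x3 uint8, blue, green, red; 420x560 float32, mm along the optical axis (not along the pixel's ray), 0 where there is no reading.
- camera_info(name): a dict with "mtx" (3x3 intrinsics, pixels), "world_from_camera" (4x4, takes a point from camera to world coordinates). Camera axes: x right, y down, z forward; pixel columns grow to the right and rows downward; lengths in mm; the calibration is good to about 2 mm. A picture is of the moment at which its call begins. camera_info takes no time and is no camera call.
- finish_job(): hands the job in; it is judged then, once.
The state is a dict: "t": time; "joints": joint angles; "joint_vel": joint speeds; "effort": joint torques, N m; "eef_pos": TCP position; "tool_rot": TCP orientation; "ft_force": force on the tool from outside, world axes, zero at the start; "ft_torque": the same for the moment, N m; "grip_width": finger opening in mm; "finger_force": force on a finger pad.
Only numpy, scipy, OpenCV 4.12 (cv2) and the standard library are available. Lean on these libraries where they do the work, as an engineer would, in place of code of your own. Each camera call takes 0.05 s, during which the arm holds its last target. There are 200 camera calls.

## Working session

There is one attempt and no reset: what is moved stays moved. The work goes in short steps, Python scripts to look and compute and a tool call to move; the robot and the scene stay as the last step left them, time stands still between calls to the robot, and variables do not carry over. Pictures are saved under pics/ and viewed, at most 10 in all, crops included, and the job is handed in when it is done.

Besides the shell and the picture viewer there is one more tool, called after "Request:" by a JSON object that holds its "api" and its "payload", one argument or row to a line. apply_moves: Moves the arm, as the interface text tells. Its arguments: {"type":"object","properties":{"increments":{"type":"array","items":{"type":"array","items":{"type":"number","minimum":-1,"maximum":1}}},"grip_force":{"type":"number"}},"required":["increments"]}

```bash
mkdir -p pics
cat > h.py <<'E'
from station import *
import numpy as np, cv2
def pts(name,d,info=None):
    c=camera_info(name); K=c["mtx"]; T=c["world_from_camera"]
    v,u=np.indices(d.shape); 
    P=np.stack([(u-K[0][2])/K[0][0]*d,(v-K[1][2])/K[1][1]*d,d],-1)
    T=np.array(T); W=P@T[:3,:3].T+T[:3,3]; W[d<=0]=np.nan
    return W
def snap(name,tag):
    p,d=grab_frame(name); cv2.imwrite(f"pics/{tag}.png",p); np.save(f"pics/{tag}.npy",d); return p,pts(name,d)
E
python3 - <<'E'
from h import *
for n in("top","side"):
    snap(n,n+"0"); c=camera_info(n); print(np.round(c["mtx"],1).tolist(),np.round(c["world_from_camera"],3).tolist())
s=observe(); print(s)
E
```

```text
[[395.6, 0.0, 282.9], [0.0, 395.6, 212.3], [0.0, 0.0, 1.0]] [[0.011, -0.989, 0.147, 302.022], [-1.0, -0.011, 0.001, 3.062], [0.001, -0.147, -0.989, 1485.049], [0.0, 0.0, 0.0, 1.0]]
[[525.7, 0.0, 276.6], [0.0, 525.7, 215.7], [0.0, 0.0, 1.0]] [[0.989, -0.095, 0.114, 342.96], [-0.147, -0.714, 0.685, -1152.23], [0.017, -0.694, -0.72, 1299.843], [0.0, 0.0, 0.0, 1.0]]
{'t': 0.1, 'joints': array([ 6.70019855e+01,  1.72140111e+01,  8.71762020e+01,  1.27329352e-03,
        7.56693380e+01, -3.81565713e+00]), 'joint_vel': array([-0.02223874, -0.06988042, -0.01229938,  0.02410327,  0.08673894,
        0.00789899]), 'effort': array([ 8.48688323e-04, -5.44374990e+01, -3.62372553e+01, -1.58098294e-05,
        2.92997000e-03, -4.48946446e-05]), 'eef_pos': array([180.63369524, 519.2790126 , 230.76705236]), 'tool_rot': array([[-9.44475761e-01,  3.28580822e-01, -4.25899274e-04],
       [ 3.28581085e-01,  9.44475289e-01, -9.48341929e-04],
       [ 9.06443698e-05, -1.03562841e-03, -9.99999460e-01]]), 'ft_force': array([0.06075601, 0.4301127 , 0.30379901]), 'ft_torque': array([ 0.00715972,  0.02249072, -0.04680046]), 'finger_force': 0.0, 'grip_width': 85.20495758878235}
```

View pics/top0.png

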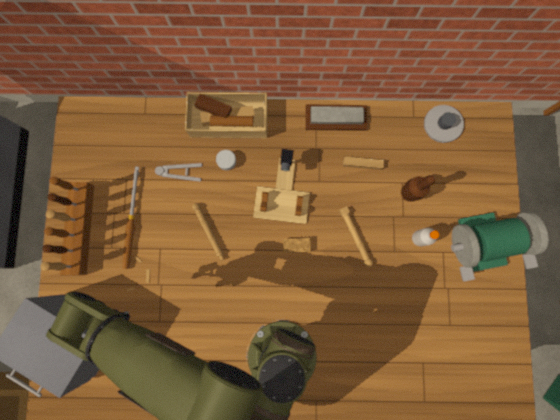

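View pics/side0.png

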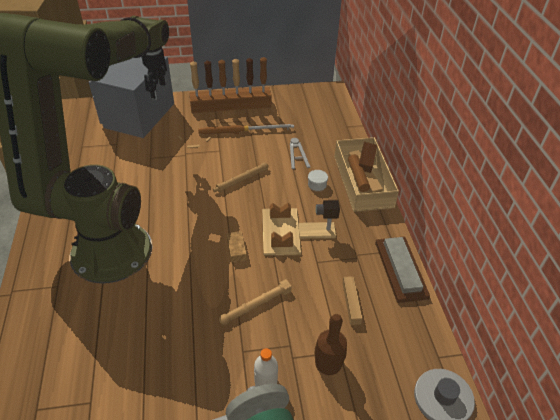

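The top view shows spindles at (197,207)-(223,258) and (345,210)-(371,263), with the rest at (282,205). I'll enlarge them to tell the ends apart.

Run:
```python
from h import *
t=cv2.imread("pics/top0.png"); s=cv2.imread("pics/side0.png")
r=lambda im,x,y,w,h:cv2.resize(im[y:y+h,x:x+w],(400,300),interpolation=cv2.INTER_CUBIC)
cv2.imwrite("pics/c0.png",np.vstack([np.hstack([r(t,165,195,96,72),r(t,315,200,96,72)]),np.hstack([r(s,200,150,88,66),r(s,212,270,88,66)])]))
W=pts("top",np.load("pics/top0.npy"))
for n,(x0,y0,x1,y1) in dict(L=(185,198,232,268),R=(335,202,380,270)).items():
    w=W[y0:y1,x0:x1].reshape(-1,3); w=w[(w[:,2]>12)&(w[:,2]<60)]
    a=cv2.fitLine(w[:,:2].astype(np.float32),cv2.DIST_HUBER,0,.01,.01).ravel()
    q=(w[:,:2]-a[2:])@a[:2]; m=a[2:]+a[:2]*(q.min()+q.max())/2
    print(n,len(w),a,q.min(),q.max(),m,np.nanpercentile(w[:,2],[5,50,95]))
    perp=(w[:,:2]-m)@[-a[1],a[0]]; q=(w[:,:2]-m)@a[:2]
    for b in range(-120,120,12):
        k=(q>=b)&(q<b+12)
        if k.any(): print(b,k.sum(),round(perp[k].min()),round(perp[k].max()),round(w[k,2].max()))
# rest
w=W[180:228,245:320].reshape(-1,3); k=w[:,2]
b=w[(k>45)&(k<75)]; print("blocks",b.shape)
for sgn in(1,-1):
    bb=b[(b[:,1]-np.median(b[:,1]))*sgn>0]; print(bb.mean(0),bb.min(0),bb.max(0))
b=w[(k>6)&(k<75)][:,:2].astype(np.float32); print(cv2.minAreaRect(b))
```

```text
L 400 [  0.87730473   0.4799338  445.33508    281.6896    ] -116.47316318723665 118.13930918322373 [446.06594189 282.0894256 ] [16.83620865 25.72366176 32.93663965]
-120 10 -6 7 28
-108 21 -12 15 38
-96 22 -12 13 34
-84 20 -9 12 33
-72 20 -9 12 32
-60 20 -9 12 32
-48 23 -12 12 32
-36 21 -12 16 33
-24 21 -9 12 33
-12 20 -10 11 35
0 21 -10 12 33
12 18 -10 11 33
24 25 -13 12 34
36 20 -10 14 38
48 19 -11 11 35
60 21 -10 11 32
72 19 -11 11 33
84 21 -11 11 38
96 24 -13 15 33
108 14 -12 11 33
R 438 [ 9.0765190e-01  4.1972369e-01  4.3001126e+02 -2.6475797e+02] -117.25725639235222 117.1112907174498 [ 429.94501798 -264.78859771] [16.53843853 25.08604521 31.71228801]
-120 16 -18 10 32
-108 24 -17 12 33
-96 21 -15 9 31
-84 20 -12 9 32
-72 21 -12 9 32
-60 22 -15 10 29
-48 22 -14 11 35
-36 24 -14 12 40
-24 21 -14 9 32
-12 21 -13 10 29
0 23 -14 48 32
12 19 -11 9 29
24 23 -15 12 32
36 23 -14 11 31
48 21 -15 11 31
60 19 -13 11 31
72 20 -14 9 33
84 25 -13 13 34
96 30 -18 14 37
108 23 -18 13 34
blocks (188, 3)
[555.79955116  77.26703687  56.06704809] [521.85941389  64.0081885   45.17564621] [590.07185295  88.9143871   67.08221482]
[543.21607659 -48.01550437  56.21458761] [507.92698041 -65.3047901   46.29100064] [583.97915715  63.89026549  69.63157227]
((554.994384765625, 7.972869873046875), (180.16818237304688, 281.11419677734375), 1.3171436786651611)
```

View pics/c0.png

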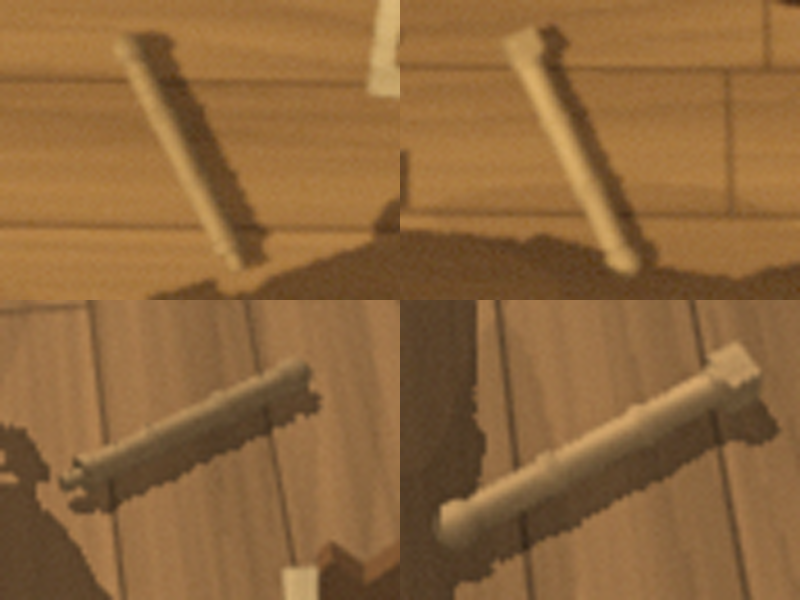

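The crop shows the left spindle is the pattern, with its peg at the near lower end and knob at the far end. The right one is the copy, with its block at the far end and knob near. Next I'll measure the rest.

Run:
```python
from h import *
for cam,(x0,y0,x1,y1) in dict(top=(245,175,320,235),side=(255,195,308,265)).items():
    W=pts(cam,np.load(f"pics/{cam}0.npy")); w=W[y0:y1,x0:x1].reshape(-1,3); k=w[:,2]
    b=w[(k>42)&(k<72)&(w[:,0]<605)]; c=[]
    for sgn in(1,-1):
        bb=b[(b[:,1]-13)*sgn>20]; bb=bb[abs(bb[:,0]-np.median(bb[:,0]))<45]
        r=cv2.minAreaRect(bb[:,:2].astype(np.float32)); c.append(np.array(r[0])); print(cam,len(bb),r,np.percentile(bb[:,0],[2,98]),np.percentile(bb[:,1],[2,98]))
    d=c[0]-c[1]; print("mid",(c[0]+c[1])/2,"len",np.hypot(*d),"yaw",np.degrees(np.arctan2(d[1],d[0])))
p=cv2.imread("pics/top0.png"); W=pts("top",np.load("pics/top0.npy"))
hsv=cv2.cvtColor(p,cv2.COLOR_BGR2HSV); print(hsv[213,270],hsv[213,300],hsv[230,282])
m=((hsv[...,2]>165)&(hsv[...,1]<150)).astype(np.uint8); m[:188]=0;m[226:]=0;m[:,:245]=0;m[:,318:]=0
r=cv2.minAreaRect(cv2.findNonZero(m)); print(r,m.sum())
c=camera_info("top");K=np.array(c["mtx"]);T=np.array(c["world_from_camera"])
def ray(uv,z):
    d=T[:3,:3]@np.linalg.inv(K)@[uv[0],uv[1],1]; return T[:3,3]+d*(z-T[2,3])/d[2]
B=np.array([ray(q,12)[:2] for q in cv2.boxPoints(r)]);print(B.round(),B.mean(0))
```

```text
top 107 ((556.364501953125, 76.76912689208984), (22.074787139892578, 69.43489837646484), 84.84571075439453) [521.90784009 588.38639556] [63.90441625 88.56777386]
top 103 ((542.282958984375, -51.90962219238281), (21.694631576538086, 69.75103759765625), 84.14013671875) [508.20986061 574.90348523] [-64.89698474 -39.66060527]
mid [549.32373047  12.42975235] len 129.44694016594377 yaw 83.75487157656394
side 140 ((558.3216552734375, 73.04317474365234), (34.81492233276367, 69.60911560058594), 87.75375366210938) [524.50929098 590.40406271] [56.14598929 86.66694967]
side 159 ((543.1176147460938, -57.21084976196289), (33.27629089355469, 66.89849853515625), 81.62479400634766) [509.6106124  575.70197736] [-73.52633164 -43.79687034]
mid [550.71963501   7.91616249] len 131.13837633685466 yaw 83.34221705784306
[ 19 120 198] [ 14 169 140] [ 16 152 158]
((279.97674560546875, 202.9712371826172), (68.7255630493164, 35.43579864501953), 6.009006023406982) 1179
[[ 501.  151.]
 [ 636.  140.]
 [ 611. -120.]
 [ 477. -106.]] [556.35580193  15.97541299]
```

Request:
{"api": "apply_moves", "payload": {
  "increments": [
    [1, 0.5, -0.5, 0, 0, 0, 0.286],
    [1, 0.5, -0.5, 0, 0, 0, 0.286],
    [1, 0.5, -0.4, 0, 0, 0, 0.286],
    [1, 0.5, -0.4, 0, 0, 0, 0.286],
    [1, 0.5, -0.4, 0, 0, 0, 0.286],
    [1, 0.5, -0.4, 0, 0, 0, 0.17],
    [1, 0.3, -0.36, -0.3, 0, 0, 0]
  ],
  "grip_force": 60
}}

```text
t: 0.8
eef_pos: [416.3, 310.9, 209.2]
tool_rot: [[-0.909, -0.417, 0.004], [-0.417, 0.909, 0.002], [-0.005, 0.0, -1.0]]
ft_force: [0.5, 0.7, -0.3]
grip_width: 85.1
finger_force: 0.0
```

Request:
{"api": "apply_moves", "payload": {
  "increments": [
    [1, 0, 0, 0, 0, 0, 0],
    [1, 0, 0, 0, 0, 0, 0]
  ]
}}

```text
t: 1.0
eef_pos: [413.6, 311.6, 206.9]
tool_rot: [[-0.911, -0.413, -0.001], [-0.413, 0.911, -0.001], [0.001, -0.0, -1.0]]
ft_force: [-0.8, 0.1, 0.5]
grip_width: 85.2
finger_force: 0.0
```

Request:
{"api": "apply_moves", "payload": {
  "increments": [
    [1, 0.2, -0.185, -0.3, 0, 0, 0.143],
    [1, 0.205, -0.185, -0.3, 0, 0, 0],
    [1, 0, 0, -0.4, 0, 0, 0],
    [1, 0, 0, 0, 0, 0, 0],
    [1, 0, 0, 0, 0, 0, 0]
  ]
}}

```text
t: 1.5
eef_pos: [445.6, 283.5, 128.4]
tool_rot: [[-0.876, -0.483, 0.0], [-0.483, 0.876, 0.0], [-0.0, 0.0, -1.0]]
ft_force: [1.3, -0.0, 0.4]
grip_width: 85.4
finger_force: 0.0
```

Run:
```python
from h import *
p,W=snap("side","side1"); s=observe(); print(s["eef_pos"],s["tool_rot"][:,1])
cv2.imwrite("pics/c1.png",cv2.resize(p[110:230,180:340],(800,600),interpolation=cv2.INTER_CUBIC))
w=W[150:200,205:275].reshape(-1,3); w=w[(w[:,2]>14)&(w[:,2]<40)]
a=cv2.fitLine(w[:,:2].astype(np.float32),cv2.DIST_HUBER,0,.01,.01).ravel(); q=(w[:,:2]-a[2:])@a[:2]
print(a,a[2:]+a[:2]*(q.min()+q.max())/2,q.min(),q.max(),len(w))
```

```text
[445.9746856  283.66380344 129.1304814 ] [-4.83098344e-01  8.75566093e-01  8.13555614e-05]
[  0.88222176   0.47083414 443.86282    273.6856    ] [445.65730612 274.6433078 ] -114.63195995486781 118.70005875081915 358
```

View pics/c1.png

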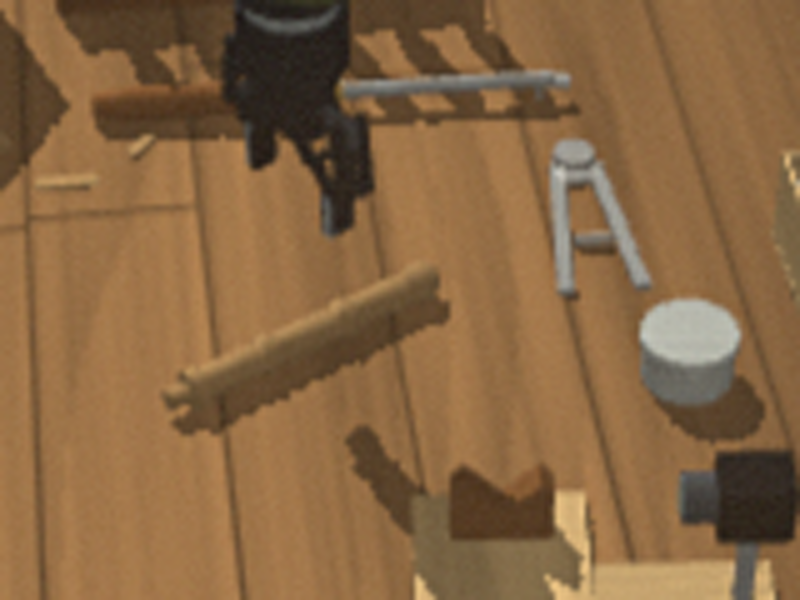

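The gripper stands centred over the pattern at about (310,330) in the crop, and the side depth agrees allowing for its -y surface bias. I'll descend and grip.

Request:
{"api": "apply_moves", "payload": {
  "increments": [
    [1, 0, -0.02, -0.5, 0, 0, 0],
    [1, 0, 0, -0.5, 0, 0, 0],
    [1, 0, 0, -0.4, 0, 0, 0],
    [1, 0, 0, -0.16, 0, 0, 0],
    [1, 0, 0, 0, 0, 0, 0],
    [0, 0, 0, 0, 0, 0, 0],
    [0, 0, 0, 0, 0, 0, 0],
    [0, 0, 0, 0, 0, 0, 0],
    [0, 0, 0, 0, 0, 0, 0],
    [0, 0, 0, 0, 0, 0, 0],
    [0, 0, 0, 0, 0, 0, 0],
    [0, 0, 0, 0, 0, 0, 0]
  ],
  "grip_force": 60
}}

```text
t: 2.75
eef_pos: [446.3, 281.1, 3.4]
tool_rot: [[-0.876, -0.482, 0.001], [-0.482, 0.876, 0.001], [-0.001, 0.0, -1.0]]
ft_force: [-2.3, -0.5, 7.7]
grip_width: 21.8
finger_force: 58.4
```

Request:
{"api": "apply_moves", "payload": {
  "increments": [
    [0, 0, 0, 0.1, 0, 0, 0],
    [0, 0, 0, 0.3, 0, 0, 0],
    [0, 0, 0, 0.5, 0, 0, 0],
    [0, 0, 0, 0.5, 0, 0, 0],
    [0, 0, 0, 0.4, 0, 0, 0],
    [0, 0, 0, 0, 0, 0, 0],
    [0, 0, 0, 0, 0, 0, 0]
  ]
}}

```text
t: 3.45
eef_pos: [445.9, 280.8, 146.9]
tool_rot: [[-0.876, -0.482, 0.001], [-0.482, 0.876, 0.0], [-0.001, -0.0, -1.0]]
ft_force: [-0.2, -0.2, -0.4]
grip_width: 21.7
finger_force: 58.9
```

Run:
```python
from h import *
s=observe(); print(s["eef_pos"],s["tool_rot"][:,1],s["grip_width"],s["ft_torque"])
c=camera_info("side");T=np.linalg.inv(np.array(c["world_from_camera"])); P=T@np.append(s["eef_pos"],1); uv=np.array(c["mtx"])@P[:3]; u,v=(uv[:2]/uv[2]).astype(int); print(u,v)
p,W=snap("side","side2")
cv2.imwrite("pics/c2.png",cv2.resize(p[v-60:v+60,u-80:u+80],(800,600),interpolation=cv2.INTER_CUBIC))
e=s["eef_pos"]; ax=s["tool_rot"][:,0]
w=W.reshape(-1,3); d=w-e; q=d@ax; r=d@s["tool_rot"][:,1]
for b in range(-130,130,13):
    k=(q>=b)&(q<b+13)&(abs(r)<25)&(d[:,2]>-25)&(d[:,2]<40)
    if k.sum()>3: print(b,k.sum(),np.round([r[k].mean(),d[k,2].mean(),np.percentile(d[k,2],95)],1),q[k].min().round(),q[k].max().round())
```

```text
[445.86107856 280.80038637 146.92388912] [-4.81905339e-01  8.76223284e-01 -2.15149188e-05] 21.681824604157026 [-0.0237478   0.0181957   0.02573181]
239 148
-117 16 [-8.2 20.1 27.7] -113.0 -104.0
-104 33 [-7.4 19.2 27.5] -103.0 -91.0
-91 20 [-7.  19.8 30. ] -91.0 -79.0
-78 21 [-7.  17.7 24.8] -78.0 -65.0
-65 22 [-6.8 19.4 27. ] -64.0 -52.0
-52 17 [-10.4  18.4  24.2] -52.0 -39.0
-39 12 [-12.3  12.6  18.4] -39.0 -27.0
-26 7 [-11.2  14.7  19.5] -25.0 -17.0
-13 12 [-12.5  17.4  30.1] -9.0 -0.0
0 56 [-4.6 24.1 36.9] 0.0 13.0
13 26 [-6.  19.7 26.9] 13.0 26.0
26 23 [-8.7 19.3 26.6] 26.0 39.0
39 31 [-6.3 19.3 29. ] 39.0 52.0
52 25 [-6.7 20.1 26.7] 52.0 65.0
65 24 [-6.2 18.5 26.5] 66.0 77.0
78 26 [-6.9 18.9 26.7] 78.0 91.0
91 38 [-4.3 17.6 29.1] 91.0 104.0
104 14 [-4.  17.3 21.9] 105.0 116.0
117 8 [-2.  14.8 19.2] 117.0 120.0
```

View pics/c2.png

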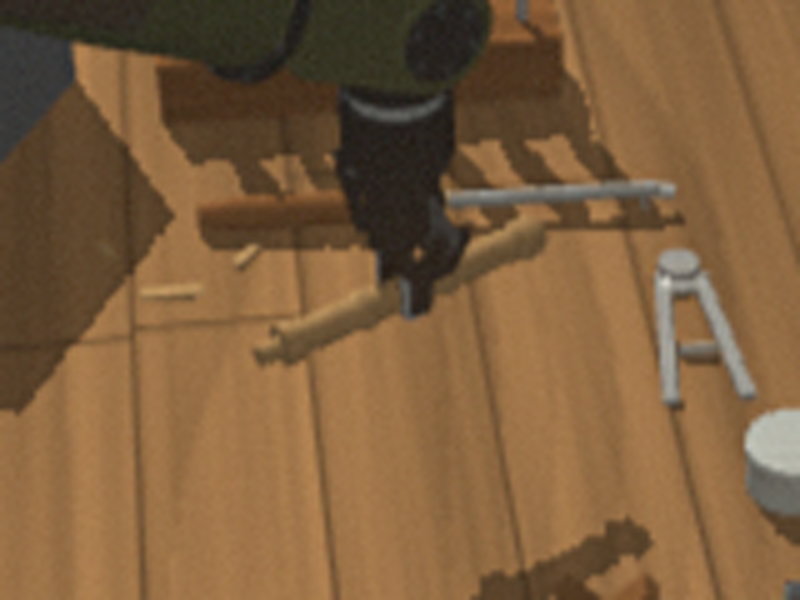

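The pattern hangs level in the grip, with its peg at (265,350) and knob at (530,235) in the crop. I'll carry it over the rest.

Request:
{"api": "apply_moves", "payload": {
  "increments": [
    [0, 0.086, -0.225, 0.1, 0, 0, -0.2773],
    [0, 0.086, -0.225, 0.1, 0, 0, -0.2773],
    [0, 0.086, -0.225, 0, 0, 0, -0.2773],
    [0, 0.086, -0.225, 0, 0, 0, -0.2773],
    [0, 0.086, -0.225, 0, 0, 0, -0.2773],
    [0, 0.086, -0.225, 0, 0, 0, -0.2773],
    [0, 0.086, -0.225, 0, 0, 0, -0.2773],
    [0, 0.086, -0.225, 0, 0, 0, -0.2773],
    [0, 0.086, -0.225, 0, 0, 0, -0.2773],
    [0, 0.086, -0.225, 0, 0, 0, -0.2773],
    [0, 0.086, -0.225, 0, 0, 0, -0.2773],
    [0, 0.086, -0.225, 0, 0, 0, -0.2773],
    [0, 0.086, -0.225, 0, 0, 0, -0.2773],
    [0, 0.086, -0.225, 0, 0, 0, -0.2773],
    [0, 0.086, -0.225, 0, 0, 0, -0.2773],
    [0, 0, 0, 0, 0, 0, 0],
    [0, 0, 0, 0, 0, 0, 0],
    [0, 0, 0, 0, 0, 0, 0]
  ]
}}

```text
t: 5.3
eef_pos: [548.7, 11.5, 161.9]
tool_rot: [[0.101, 0.995, -0.001], [0.995, -0.101, 0.0], [0.0, -0.001, -1.0]]
ft_force: [0.6, 0.1, -0.6]
grip_width: 21.9
finger_force: 58.8
```

```bash
cat > m.py <<'E'
from h import *
import sys
tag=sys.argv[1]
s=observe(); e=s["eef_pos"];R=s["tool_rot"]; print(e.round(1),"yaw y",np.degrees(np.arctan2(R[1,1],R[0,1])).round(2),R[2].round(3),s["grip_width"])
for cam in("top","side"):
    p,W=snap(cam,cam+tag); w=W.reshape(-1,3); d=w-e; q=d@R[:,0]; r=d@R[:,1]
    k=(abs(q)<128)&(abs(q)>35)&(abs(r)<25)&(d[:,2]>-12)&(d[:,2]<40)
    print(cam,k.sum(),"span",q[k].min().round(1),q[k].max().round(1))
    for b in range(-120,121,20):
        j=k&(q>=b)&(q<b+20)
        if j.sum()>3: print(b,j.sum(),np.round([(r[j].min()+r[j].max())/2,d[j,2].mean(),np.percentile(d[j,2],90)],1))
E
python3 m.py 3
```

```text
[548.7  11.5 161.9] yaw y -5.81 [ 0.    -0.001 -1.   ] 21.923403237316812
top 220 span -112.6 121.7
-120 31 [-3.5 21.5 26.2]
-100 46 [-3.5 20.9 26.1]
-80 38 [-2.2 19.6 24.4]
-40 4 [ 0.4 22.  22.8]
40 15 [-2.8 23.3 26.8]
80 49 [-1.9 21.8 27.9]
100 27 [-2.3 20.4 26.8]
120 4 [-2.7 16.6 18.4]
side 216 span -121.1 50.1
-120 73 [-0.6 18.9 26.7]
-100 30 [ 0.1 22.2 26. ]
-80 41 [-0.3 21.2 25.9]
-60 39 [-0.7 21.6 25.4]
-40 20 [ 0.1 21.6 27. ]
20 5 [ 4.  24.1 27.6]
40 7 [ 3.  20.4 22.4]
```

Request:
{"api": "apply_moves", "payload": {
  "increments": [
    [0, 0.03, -0.043, -0.3, 0, 0, 0],
    [0, 0, 0, -0.4, 0, 0, 0],
    [0, 0, 0, -0.3, 0, 0, 0],
    [0, 0, 0, -0.15, 0, 0, 0],
    [0, 0, 0, -0.1, 0, 0, 0],
    [0, 0, 0, 0, 0, 0, 0],
    [0, 0, 0, 0, 0, 0, 0]
  ]
}}

```text
t: 6.1
eef_pos: [552.0, 7.5, 63.5]
tool_rot: [[0.104, 0.995, 0.001], [0.995, -0.104, -0.0], [0.0, 0.001, -1.0]]
ft_force: [0.1, -0.2, -0.9]
grip_width: 22.0
finger_force: 58.9
```

```bash
python3 m.py 4
python3 - <<'E'
import cv2,numpy as np
r=lambda im,x,y,w,h:cv2.resize(im[y:y+h,x:x+w],(400,400),interpolation=cv2.INTER_CUBIC)
cv2.imwrite("pics/c4.png",np.hstack([r(cv2.imread("pics/top4.png"),240,165,84,84),r(cv2.imread("pics/side4.png"),240,180,84,84)]))
E
```

```text
[552.    7.5  63.5] yaw y -5.95 [ 0.     0.001 -1.   ] 22.01000313257926
top 184 span -113.1 120.8
-120 26 [-2.  21.2 25.1]
-100 40 [-2.5 20.6 26.1]
-80 45 [-0.3 13.6 23.4]
80 39 [-1.9 22.8 28.1]
100 29 [-3.6 19.7 27.7]
side 246 span -121.4 75.5
-120 67 [-1.5 19.5 27.7]
-100 33 [-1.  20.8 24.6]
-80 70 [ 0.6  9.1 24. ]
-60 47 [ 1.2 15.7 26.2]
-40 15 [ 0.2 22.1 26.2]
20 5 [ 2.4 22.5 25.9]
40 4 [ 6.7 12.4 19.8]
60 4 [-3.9 -4.4 -1.3]
```

View pics/c4.png

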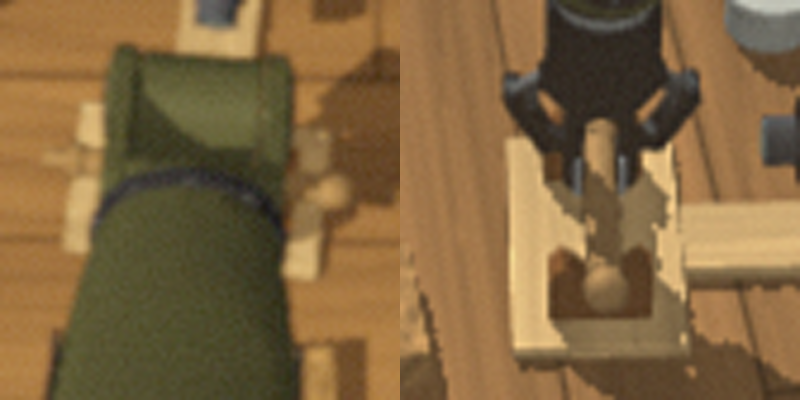

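The pattern is over the notches, with the knob at (600,285) above the near V. I'll lower it gently.

Request:
{"api": "apply_moves", "payload": {
  "increments": [
    [0, 0, 0.01, -0.1, 0, 0, 0],
    [0, 0, 0, -0.08, 0, 0, 0],
    [0, 0, 0, -0.03, 0, 0, 0],
    [0, 0, 0, -0.02, 0, 0, 0],
    [0, 0, 0, 0, 0, 0, 0],
    [0, 0, 0, 0, 0, 0, 0]
  ]
}}

```text
t: 6.8
eef_pos: [551.5, 8.2, 44.1]
tool_rot: [[0.104, 0.995, -0.0], [0.995, -0.104, 0.0], [0.0, -0.0, -1.0]]
ft_force: [-0.3, 0.8, -0.7]
grip_width: 21.9
finger_force: 58.9
```

Request:
{"api": "apply_moves", "payload": {
  "increments": [
    [0, 0, 0, -0.01, 0, 0, 0],
    [0, 0, 0, -0.01, 0, 0, 0],
    [0, 0, 0, 0, 0, 0, 0],
    [0, 0, 0, 0, 0, 0, 0]
  ]
}}

```text
t: 7.2
eef_pos: [551.7, 8.2, 43.9]
tool_rot: [[0.104, 0.995, 0.001], [0.995, -0.104, -0.0], [-0.0, 0.001, -1.0]]
ft_force: [-10.2, 0.9, 17.0]
grip_width: 21.8
finger_force: 61.1
```

Request:
{"api": "apply_moves", "payload": {
  "increments": [
    [0, -0.01, 0, 0, 0, 0, 0],
    [0, 0, 0, -0.005, 0, 0, 0],
    [0, 0, 0, 0, 0, 0, 0],
    [0, 0, 0, 0, 0, 0, 0]
  ]
}}

```text
t: 7.6
eef_pos: [551.2, 8.2, 43.5]
tool_rot: [[0.104, 0.995, 0.001], [0.995, -0.104, -0.0], [0.0, 0.001, -1.0]]
ft_force: [-7.1, 0.4, 15.0]
grip_width: 21.7
finger_force: 60.7
```

Request:
{"api": "apply_moves", "payload": {
  "increments": [
    [0, -0.01, 0, 0, 0, 0, 0],
    [0, 0, 0, 0, 0, 0, 0],
    [0.4, 0, 0, 0, 0, 0, 0],
    [0.5, 0, 0, 0, 0, 0, 0],
    [0.7, 0, 0, 0, 0, 0, 0],
    [1, 0, 0, 0, 0, 0, 0],
    [1, 0, 0, 0, 0, 0, 0],
    [1, 0, 0, 0, 0, 0, 0],
    [1, 0, 0, 0, 0, 0, 0]
  ]
}}

```text
t: 8.5
eef_pos: [549.9, 8.2, 42.1]
tool_rot: [[0.104, 0.995, -0.0], [0.995, -0.104, 0.0], [0.0, -0.0, -1.0]]
ft_force: [-0.5, -0.5, -0.3]
grip_width: 85.3
finger_force: 0.0
```

Request:
{"api": "apply_moves", "payload": {
  "increments": [
    [1, 0, 0, 0.2, 0, 0, 0],
    [1, 0, 0, 0.5, 0, 0, 0],
    [1, 0, 0, 0.5, 0, 0, 0],
    [1, 0, 0, 0.3, 0, 0, 0],
    [1, -0.18, -0.43, 0, 0, 0, -0.2467],
    [1, -0.18, -0.43, 0, 0, 0, -0.2467],
    [1, -0.18, -0.43, 0, 0, 0, -0.2467],
    [1, -0.18, -0.43, 0, 0, 0, -0.2467],
    [1, -0.19, -0.43, 0, 0, 0, -0.2467],
    [1, -0.19, -0.43, 0, 0, 0, -0.2467],
    [1, -0.19, -0.43, 0, 0, 0, -0.2467],
    [1, -0.2, -0.43, 0, 0, 0, -0.2467],
    [1, 0, 0, 0, 0, 0, 0],
    [1, 0, 0, 0, 0, 0, 0]
  ]
}}

```text
t: 9.9
eef_pos: [430.5, -267.3, 162.1]
tool_rot: [[0.908, 0.419, -0.0], [0.419, -0.908, 0.0], [-0.0, -0.0, -1.0]]
ft_force: [-0.3, -0.0, -0.4]
grip_width: 85.7
finger_force: 0.0
```

Run:
```python
from h import *
s=observe(); e=s["eef_pos"];R=s["tool_rot"]; print(e.round(1),"yaw y",np.degrees(np.arctan2(R[1,1],R[0,1])).round(2))
T,W=snap("top","top5"); S,V=snap("side","side5")
w=W[180:230,240:325].reshape(-1,3); m=np.array([549.5,12.4]); u=np.array([np.cos(np.radians(84)),np.sin(np.radians(84))]); n=np.array([u[1],-u[0]])
q=(w[:,:2]-m)@u; r=(w[:,:2]-m)@n; k=(abs(r)<19)&(w[:,2]>35)&(w[:,2]<90)&(abs(q)<130)
print("pattern span",q[k].min(),q[k].max())
for b in range(-120,121,20):
    j=k&(q>=b)&(q<b+20)
    if j.sum()>3: print(b,j.sum(),np.round([(r[j].min()+r[j].max())/2,w[j,2].mean(),np.percentile(w[j,2],90)],1))
for nme,X,(x0,y0,x1,y1) in(("side",V,(212,275,300,330)),("top",W,(330,200,385,275))):
    w=X[y0:y1,x0:x1].reshape(-1,3); w=w[(w[:,2]>10)&(w[:,2]<45)]; a=cv2.fitLine(w[:,:2].astype(np.float32),cv2.DIST_HUBER,0,.01,.01).ravel(); q=(w[:,:2]-a[2:])@a[:2]
    print(nme,len(w),np.degrees(np.arctan2(a[1],a[0])),a[2:]+a[:2]*(q.min()+q.max())/2,q.min(),q.max())
r=lambda im,x,y,w,h:cv2.resize(im[y:y+h,x:x+w],(400,400),interpolation=cv2.INTER_CUBIC)
cv2.imwrite("pics/c5.png",np.hstack([r(T,240,165,84,84),r(S,210,190,130,130)]))
```

```text
[ 430.5 -267.3  162.1] yaw y -65.2
pattern span -115.24817340767466 117.83305676343585
-120 30 [-0.2 66.1 70.9]
-100 38 [-0.1 64.8 69.8]
-80 51 [-0.1 61.2 70.3]
-60 45 [-0.6 62.5 68.7]
-40 37 [ 0.2 64.3 68.8]
-20 38 [-0.3 65.1 70.2]
0 33 [ 0.8 63.9 68.8]
20 42 [-0.5 65.4 69.8]
40 42 [ 1.3 61.  68.1]
60 51 [ 0.1 60.8 68.6]
80 41 [-0.3 66.1 71.9]
100 22 [ 2.5 60.1 63.3]
side 706 24.763044 [ 433.33753462 -276.39761256] -116.75818211630397 120.58641284298682
top 177 21.440477 [ 502.30243177 -231.35259455] -50.55559539501534 61.06078054797317
```

View pics/c5.png

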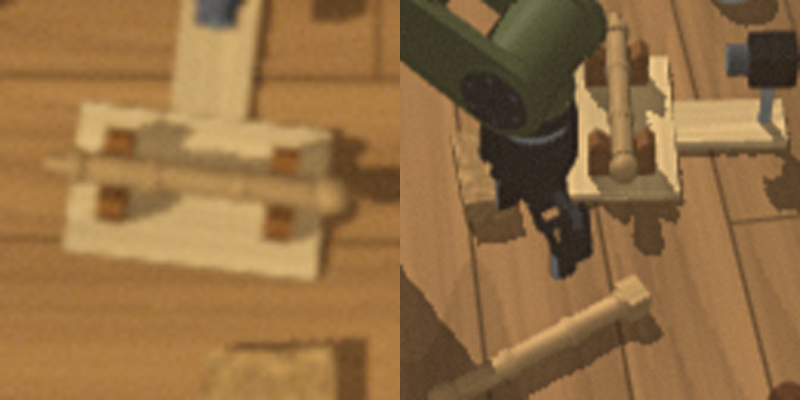

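Left panel: the pattern is seated in both notches, aligned, with its knob on the right at (325,190). Right panel: the gripper is above the copy. I'll descend and grip the copy.

Request:
{"api": "apply_moves", "payload": {
  "increments": [
    [1, 0.01, -0.01, -0.5, 0, 0, 0],
    [1, 0, 0, -0.5, 0, 0, 0],
    [1, 0, 0, -0.5, 0, 0, 0],
    [1, 0, 0, -0.35, 0, 0, 0],
    [1, 0, 0, -0.14, 0, 0, 0],
    [1, 0, 0, 0, 0, 0, 0],
    [0, 0, 0, 0, 0, 0, 0],
    [0, 0, 0, 0, 0, 0, 0],
    [0, 0, 0, 0, 0, 0, 0],
    [0, 0, 0, 0, 0, 0, 0],
    [0, 0, 0, 0, 0, 0, 0],
    [0, 0, 0, 0, 0, 0, 0],
    [0, 0, 0, 0, 0, 0, 0]
  ],
  "grip_force": 60
}}

```text
t: 11.3
eef_pos: [431.9, -268.2, 3.8]
tool_rot: [[0.908, 0.42, 0.001], [0.42, -0.908, -0.001], [0.001, 0.001, -1.0]]
ft_force: [-0.5, 0.5, 5.8]
grip_width: 22.3
finger_force: 58.4
```

Request:
{"api": "apply_moves", "payload": {
  "increments": [
    [0, 0, 0, 0.1, 0, 0, 0],
    [0, 0, 0, 0.3, 0, 0, 0],
    [0, 0, 0, 0.5, 0, 0, 0],
    [0, 0, 0, 0.5, 0, 0, 0],
    [0, 0, 0, 0.5, 0, 0, 0],
    [0, 0, 0, 0.3, 0, 0, 0],
    [0, 0, 0, 0, 0, 0, 0],
    [0, 0, 0, 0, 0, 0, 0]
  ]
}}

```text
t: 12.1
eef_pos: [431.3, -267.6, 178.9]
tool_rot: [[0.908, 0.42, 0.0], [0.42, -0.908, -0.0], [0.0, 0.0, -1.0]]
ft_force: [-0.1, -0.0, -0.6]
grip_width: 22.2
finger_force: 58.9
```

```bash
python3 m.py 6
```

```text
[ 431.3 -267.6  178.9] yaw y -65.18 [ 0.  0. -1.] 22.15546786623686
top 187 span 39.9 117.3
40 28 [-3.4 18.3 24.2]
60 45 [-3.5 20.2 24.9]
80 53 [-2.5 22.2 28.8]
100 60 [-3.3 22.7 28.6]
side 591 span -120.0 115.7
-120 87 [ 1.5 19.6 26. ]
-100 63 [ 2.  19.2 25.4]
-80 66 [ 2.9 19.3 25.9]
-60 70 [ 0.2 18.1 23.8]
-40 23 [ 1.1 20.1 26.8]
40 46 [ 3.2 18.  23.7]
60 62 [ 2.6 18.8 25.4]
80 91 [-0.2 19.7 27.6]
100 81 [ 0.8 20.  28.2]
```

Request:
{"api": "apply_moves", "payload": {
  "increments": [
    [0, 0.187, 0.439, 0, 0, 0, 0.2467],
    [0, 0.187, 0.439, 0, 0, 0, 0.2467],
    [0, 0.187, 0.439, 0, 0, 0, 0.2467],
    [0, 0.187, 0.439, 0, 0, 0, 0.2467],
    [0, 0.187, 0.439, 0, 0, 0, 0.2467],
    [0, 0.187, 0.439, 0, 0, 0, 0.2467],
    [0, 0.187, 0.439, 0, 0, 0, 0.2467],
    [0, 0.187, 0.439, 0, 0, 0, 0.2467],
    [0, 0, 0, -0.2, 0, 0, 0],
    [0, 0, 0, -0.2, 0, 0, 0],
    [0, 0, 0, -0.04, 0, 0, 0],
    [0, 0, 0, 0, 0, 0, 0],
    [0, 0, 0, 0, 0, 0, 0],
    [0, 0, 0, 0, 0, 0, 0]
  ]
}}

```text
t: 13.6
eef_pos: [551.4, 13.0, 144.4]
tool_rot: [[0.104, 0.995, 0.001], [0.995, -0.104, -0.0], [0.0, 0.001, -1.0]]
ft_force: [0.5, -0.2, -0.8]
grip_width: 22.2
finger_force: 59.0
```

```bash
python3 m.py 7;  python3 - <<'E'
from h import *
r=lambda im,x,y,w,h:cv2.resize(im[y:y+h,x:x+w],(400,400),interpolation=cv2.INTER_CUBIC)
cv2.imwrite("pics/c7.png",np.hstack([r(cv2.imread("pics/top7.png"),230,155,104,104),r(cv2.imread("pics/side7.png"),230,150,120,120)]))
E
```

```text
[551.4  13.  144.4] yaw y -5.99 [ 0.     0.001 -1.   ] 22.189488590001126
top 246 span -115.5 120.2
-120 34 [-2.5 21.  27.4]
-100 46 [-3.3 20.8 25.9]
-80 37 [-2.1 20.5 24.2]
-40 6 [ 2.5 23.  24.5]
40 12 [-3.7 22.9 26.1]
80 51 [-1.3 22.3 28.8]
100 57 [-1.2 24.5 29.3]
side 209 span -121.5 49.8
-120 70 [-2.1 18.6 26.4]
-100 32 [-1.3 20.9 25. ]
-80 40 [-0.4 21.5 24.9]
-60 35 [-0.5 20.7 24.8]
-40 17 [-0.3 21.7 26.5]
40 8 [ 3.8 21.9 25.9]
```

View pics/c7.png

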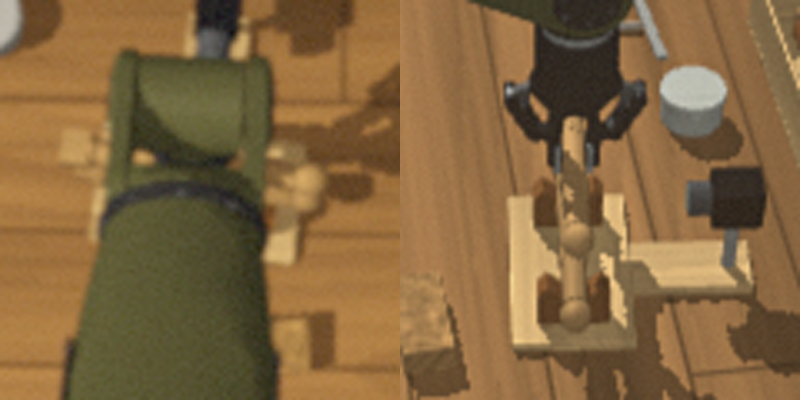

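The copy is held level above the pattern, parallel to it, with its knob (575,237) over the pattern's knob (573,312). I'll make a 1 mm trim and then hand in.

Request:
{"api": "apply_moves", "payload": {
  "increments": [
    [0, 0, -0.012, 0, 0, 0, 0],
    [0, 0, 0, 0, 0, 0, 0],
    [0, 0, 0, 0, 0, 0, 0],
    [0, 0, 0, 0, 0, 0, 0],
    [0, 0, 0, 0, 0, 0, 0]
  ]
}}

```text
t: 14.2
eef_pos: [551.2, 12.2, 143.7]
tool_rot: [[0.104, 0.995, -0.0], [0.995, -0.104, 0.0], [0.0, -0.0, -1.0]]
ft_force: [0.4, 0.5, -1.0]
grip_width: 22.1
finger_force: 59.0
```

```bash
python3 -c "
from station import *
print(observe()['eef_pos']); print(finish_job())"
```

```text
[551.19902818  12.22720925 143.74180936]
the job is handed in; nothing more can be done
None
```

I handed the job in at about 14 s: the pattern rests level and centred in both V-blocks, and the new spindle is held level and parallel about 10 cm above it, knob over knob, to within a millimetre or two by the cameras; no verdict was returned.

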